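# Turn round the row of mixer parts

### The arm

A 7-joint arm with a two-finger parallel gripper is mounted at the origin on the work surface. World frame = base frame: x ahead of the robot, y to its left, z up, the work surface at z = 0. Lengths are in m, angles in rad, forces in N, time in s.
With the tool pointing down it reaches from about 0.4 to 0.85 m from the base axis. Payload 4.4 kg.
Tool frame: the origin (TCP) lies on the centre line of the jaws, within the pads' length; the fingertips stand 22 mm ahead of it and the grasp point (between the pads) lies 3 mm ahead of it; z points along the fingers, y is the line along which they close (so a half turn about z gives the same grasp; the last joint's range is limited). The gripper opens to 94 mm and grips with 3 to 60 N. Pads are 16 mm wide; open, the fingers measure 119 mm over their backs; the gripper's body (75 mm by 177 mm) begins 78 mm behind the grasp point.
Start: joints at [-0.066, 0.628, 0.038, 1.517, -0.027, 0.996, -0.02], TCP at [0.65, 0, 0.227] pointing down, gripper open.
Joint ranges: [-3.06, 3.06], [-0.37, 2.12], [-1.25, 1.32], [0.18, 2.47], [-1.1, 4.24], [0.23, 1.98], [-2.94, 2.94]. Speed limits (rad/s): [2.57, 2.57, 3.14, 3.14, 3.14, 3.14, 3.14].

### API

Orientations are given as a unit quaternion [x, y, z, w].
In Python, from rig import status, camera, camera_info, ctrl gives the robot as it stands. The module is installed in compiled form; this text tells all that it offers.
- The arm moves only by the shell command python3 -m inch 'ROWS' [OPENING] [FORCE]. ROWS is a JSON object of lists of equal length, an entry for each row: "dp": the shift along the tool's x, y, z in m, a list of three; "twist": the turn about the tool's z in degrees. A call has 1 to 12 rows; each row shifts and turns the commanded pose from where the row before left it, along the tool's axes as they then stand; what a row does not reach is not made up. A row lasts 1/8 s, in which the tool goes at most 62.5 mm and 10.7 degrees, less where a joint would pass 70% of its speed; a pose out of reach is approached as far as the arm can. A call is refused whole if a number of a shift passes 0.0625 or a number of a turn 10.7, either way. A call with a gripper value outside its range is refused whole. OPENING is the opening, from -1 (shut) to 1 (fully open), so that 0 is half open, set as the call begins (- or left out, the last holds). The fingers move at their own pace and stop on an object; FORCE is the grip in N (left out, the last holds). Time passes only in rows, so rows that do not move let the fingers close. It gives the time, the measured TCP pose, the force, the opening and the grip force at its end, in the units of the state.
- status.state(): the state, without advancing time (a new reading comes with each control period).
- camera(name): name is "scene" or "side" or "wrist"; returns the picture (480x640x3 uint8, red, green, blue); there is no depth.
- camera_info(name): a dict with "fx", "fy", "cx", "cy" (pixels), "rvec" (rotation vector, rad) and "tvec" (3), from world to camera coordinates, as OpenCV has them. Camera axes: x right, y down, z forward; pixel columns grow to the right and rows downward; lengths in m; the calibration is good to about 2 mm. A picture is of the moment at which its call begins: read the wrist's pose just before it. camera_info takes no time and is no camera call; for the wrist camera it gives the pose at the moment of the call.
- ctrl.sign_off(): hands the job in; it is judged then, once.
The state is a dict: "t": time; "joints": joint angles; "qvel": joint speeds; "joint_efforts": joint torques, N m; "ee_pos": TCP position; "orientation": TCP orientation; "ft_force": force on the tool from outside, world axes, zero at the start; "wrist_torque": the same for the moment, N m; "grip_width": finger opening in m; "finger_force": force on a finger pad.
Only numpy, scipy, OpenCV 4.12 (cv2) and the standard library are available. Lean on these libraries where they do the work, as an engineer would, in place of code of your own. Each camera call takes 0.05 s, during which the arm holds its last target. There are 200 camera calls.

### The job

The four parts of the dismantled mixer (motor, brass coupling, gear, capacitor) stand in the old plywood rack in the order they came off; move them to the empty grey rack in the reverse order, ready for putting back together: the part at the left end of the old rack goes to the right end of the grey one, its neighbour next to it, and so on. Stand each part upright in the middle of its own bay, setting it down without dropping or tipping it over, and leave the other things lying on the bench where they are.

Things in the scene. Friction and masses are not known exactly. Their poses are not given: they have to be found in the camera images.
- motor_mid (a point): the motor: upright round steel can 36 mm in diameter (37 mm at its black cap) and 54 mm high, with a thin 10 mm shaft on top (64 mm in all), about 0.16 kg. The point is on its axis, 27 mm above its underside; z is its axis, up.
- coupling_mid (a point): the coupling: upright plain brass hexagonal bar, 30 mm across flats and 52 mm high, about 0.18 kg. The point is its centre, 26 mm above its underside; z is its axis, up; its x axis is square to one pair of flats (other flats every 60 degrees).
- gear_mid (a point): the gear: white nylon; a toothed wheel (grip it as 44 to 48 mm in diameter) from 20 to 52 mm above the underside, standing on its own round hub of 34 mm diameter and 20 mm height; about 0.08 kg. The point is on its axis, 26 mm above its underside (grip about 8 mm higher, on the wheel); z is its axis, up.
- capacitor_mid (a point): the capacitor: upright grey rectangular plastic block, 28 mm (its x) by 42 mm (its y) by 52 mm high, with two small flat 8 mm terminals on top, about 0.09 kg. The point is its centre, 26 mm above its underside; z is up.
- bay_motor: one of the four like plywood bays of the old rack (72 mm across the row, 75 mm along it, 10 mm thick, with a 4 mm high ridge along its two sides): the bay in which the motor stands at the start. It is fixed and stays there, so it keeps the starting place. Origin: centre of its underside, 2 mm above the table; its floor is 10 mm above that. Axes parallel to those of the old rack.
- bay_coupling: one of the four like plywood bays of the old rack (72 mm across the row, 75 mm along it, 10 mm thick, with a 4 mm high ridge along its two sides): the bay in which the coupling stands at the start. It is fixed and stays there, so it keeps the starting place. Origin: centre of its underside, 2 mm above the table; its floor is 10 mm above that. Axes parallel to those of the old rack.
- bay_gear: one of the four like plywood bays of the old rack (72 mm across the row, 75 mm along it, 10 mm thick, with a 4 mm high ridge along its two sides): the bay in which the gear stands at the start. It is fixed and stays there, so it keeps the starting place. Origin: centre of its underside, 2 mm above the table; its floor is 10 mm above that. Axes parallel to those of the old rack.
- bay_capacitor: one of the four like plywood bays of the old rack (72 mm across the row, 75 mm along it, 10 mm thick, with a 4 mm high ridge along its two sides): the bay in which the capacitor stands at the start. It is fixed and stays there, so it keeps the starting place. Origin: centre of its underside, 2 mm above the table; its floor is 10 mm above that. Axes parallel to those of the old rack.
- old_rack: the old rack, plywood bays on a thin aluminium strip, full at the start, fixed: four bays in a row along its y, centres at y = -114, -38, +38, +114 mm, x = 0, floors 12 mm above the table; end cheeks 16 mm high at y = +-157 mm; 76 mm deep (x). Origin: its centre, on the table; x points away from the robot, y to the robot's left, within 10 degrees.
- new_rack: the new rack, a grey board with dark dividers, empty at the start, fixed, 76 mm deep (x), 320 mm long (y): four bays in a row along its y, centres at y = -114, -38, +38, +114 mm, x = 0, floors 12 mm above the table; dividers 4 mm high, end cheeks 16 mm above the table. Origin: its centre, on the table; axes as the old rack's. It stands some 0.19 m beyond or before the old rack.

How it is judged:
By the outcome, as a careful person would: the job done as asked, in the order asked, and still so for the second after the job is handed in, with the robot touching nothing.
It also fails if it takes over 109 s, if anything falls off the work surface, if the arm or the gripper's body presses on something with over 40 N, if the wrist force passes 120 N, or if a joint passes its speed limit or range.

## Working session

There is one attempt and no reset: what is moved stays moved. The work goes in short steps, Python scripts to look and compute and a shell command to move; the robot and the scene stay as the last step left them, time stands still between calls to the robot, and variables do not carry over. Pictures are saved under pics/ and viewed, at most 14 in all, crops included, and the job is handed in when it is done.

```bash
mkdir -p pics; python3 - <<'E'
from rig import status,camera,camera_info
import cv2
print(status.state())
for n in("scene","side","wrist"):
    print(n,camera_info(n)); cv2.imwrite(f"pics/{n}0.png",camera(n)[:,:,::-1])
E
```

```text
{'t': 0.0, 'joints': array([-0.06577532,  0.62931967,  0.03842587,  1.51834371, -0.02702698,
        0.9962942 , -0.01999229]), 'qvel': array([-0.00011441, -0.00074588,  0.00148916, -0.00015758,  0.00024832,
        0.00275069,  0.00010831]), 'joint_efforts': array([ 1.05774864e-04, -5.49729431e+01,  1.14371493e+00, -1.86633307e+01,
       -5.21096285e-02,  2.37884105e-02,  1.36332897e-04]), 'ee_pos': array([6.49384938e-01, 3.11387534e-05, 2.26578698e-01]), 'orientation': array([ 7.07112875e-01,  7.07100083e-01, -6.49939469e-04, -6.56732143e-04]), 'ft_force': array([-0.05233135, -0.65431674,  0.17353628]), 'wrist_torque': array([ 0.00441211,  0.03519952, -0.00438675]), 'finger_force': 0.0, 'grip_width': 0.09390490065359569}
scene {'fx': 508.84816358584845, 'fy': 508.84816358584845, 'cx': 319.8364868120918, 'cy': 237.76697435622313, 'rvec': array([ 1.01411642,  2.28909409, -1.1654858 ]), 'tvec': array([ 0.38709299, -0.17012036,  1.02993132])}
side {'fx': 540.2271706153999, 'fy': 540.2271706153999, 'cx': 323.1387896451838, 'cy': 240.97525144894033, 'rvec': array([ 0.18564086, -2.66374549,  1.48354797]), 'tvec': array([0.55718944, 0.09304969, 0.68634174])}
wrist {'fx': 351.38603142724867, 'fy': 351.38603142724867, 'cx': 314.9504054750854, 'cy': 241.45985074840243, 'rvec': array([-2.88600324e+00,  3.08296977e-04,  8.05060518e-04]), 'tvec': array([-0.64957063, -0.02492898,  0.39039849])}
```

View pics/scene0.png

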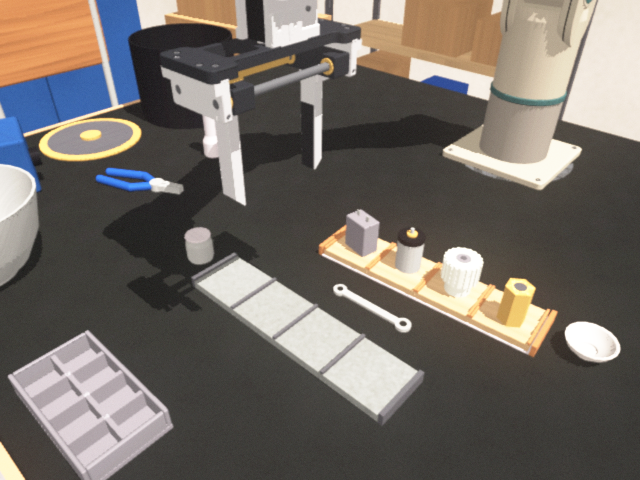

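View pics/wrist0.png

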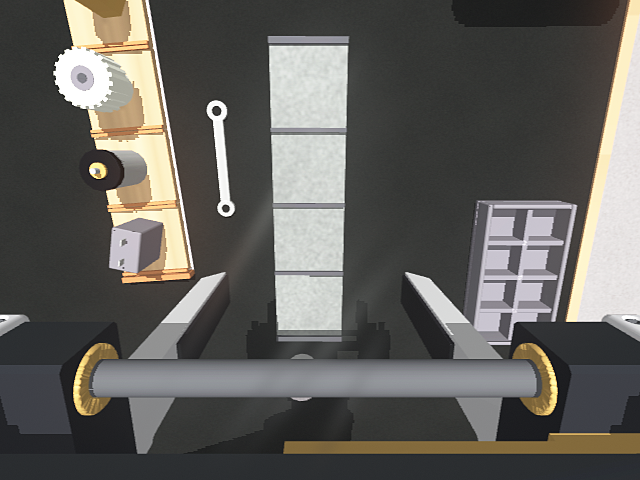

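View pics/side0.png

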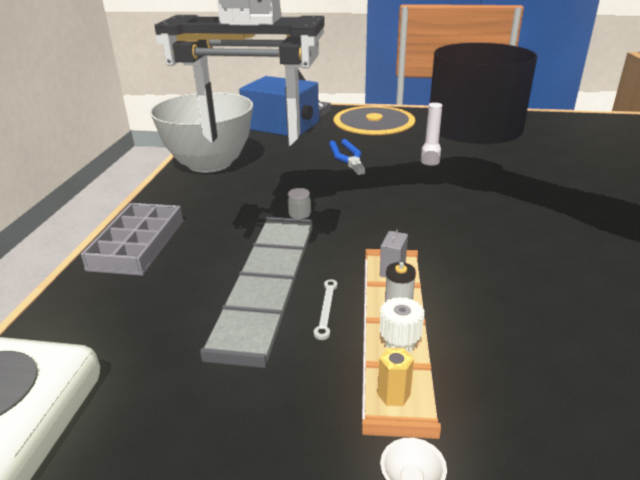

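The old rack, nearest the robot, holds from left (+y) to right: coupling, gear, motor, capacitor. The grey rack is about 0.19 m beyond it. In the wrist view, the grey dividers are at rows 130, 206 and 272, the gear top at (82,77), the motor shaft at (98,170), and the capacitor top near (135,240).

```bash
cat > h.py <<'E'
import numpy as np, cv2
from rig import status,camera,camera_info
def world(ci,u,v,z):
    R=cv2.Rodrigues(ci["rvec"])[0]; C=-R.T@ci["tvec"]
    d=R.T@np.array([(u-ci["cx"])/ci["fx"],(v-ci["cy"])/ci["fy"],1])
    return (C+d*(z-C[2])/d[2])[:2]
def pix(ci,p): return cv2.projectPoints(np.float64([p]),ci["rvec"],ci["tvec"],np.array([[ci["fx"],0,ci["cx"]],[0,ci["fy"],ci["cy"]],[0,0,1]]),None)[0].ravel()
E
python3 - <<'E'
from h import *
w=camera_info("wrist");s=camera_info("scene");d=camera_info("side")
P=lambda n,c,u,v,z:print(n,world(c,u,v,z).round(4))
for v,(a,b) in {130:(271,347),206:(272,345),272:(273,343)}.items():
    P("newdivL",w,a,v,.016);P("newdivR",w,b,v,.016)
P("newTL",w,268,40,.016);P("newTR",w,349,40,.016)
for a in((91,132,165,129),(107,208,179,204),(76,46,150,44)):
    P("olddivL",w,*a[:2],.016);P("olddivR",w,*a[2:],.016)
P("gear",w,82,77,.064);P("gear s",s,463,258,.064);P("gear d",d,402,310,.064)
P("motor",w,98,170,.076);P("motor s",s,412,230,.076);P("motor d",d,401,267,.076)
P("coup s",s,518,287,.064);P("coup d",d,397,358,.064)
P("cap s",s,362,219,.064);P("cap d",d,395,240,.064);P("cyl s",s,198,235,.035);P("cyl w",w,302,380,0)
s0=cv2.imread("pics/scene0.png")[200:350,300:560];w0=cv2.imread("pics/wrist0.png")[190:300,60:220]
cv2.imwrite("pics/c1.png",cv2.resize(s0,None,fx=3,fy=3,interpolation=2))
E
```

```text
newdivL [0.6058 0.0934]
newdivR [0.6818 0.0934]
newdivL [0.6045 0.0169]
newdivR [0.6814 0.0169]
newdivL [ 0.6033 -0.0566]
newdivR [ 0.6808 -0.0567]
newTL [0.6056 0.1742]
newTR [0.6818 0.1742]
olddivL [0.4257 0.0915]
olddivR [0.5    0.0944]
olddivL [0.4302 0.0149]
olddivR [0.5066 0.0191]
olddivL [0.424  0.1692]
olddivR [0.4941 0.1709]
gear [0.4545 0.1334]
gear s [0.4542 0.1316]
gear d [0.4537 0.1295]
motor [0.4632 0.0575]
motor s [0.4613 0.0577]
motor d [0.4573 0.0619]
coup s [0.4599 0.2075]
coup d [0.4567 0.2063]
cap s [ 0.4709 -0.018 ]
cap d [ 0.4668 -0.0196]
cyl s [ 0.6283 -0.1917]
cyl w [ 0.6334 -0.2061]
```

View pics/c1.png

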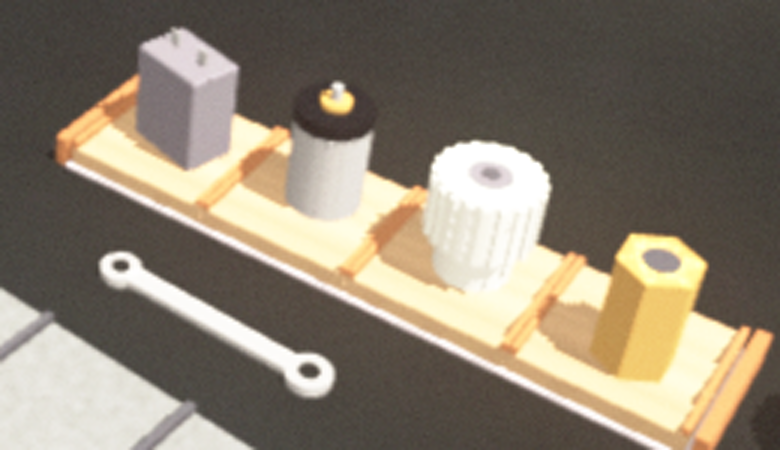

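The dividers put the grey rack's centre at about (0.643, 0.017), yawed about -0.7°. The old rack's yaw is about 4°. I'll look straight down on the old rack once to get the parts' yaws.

```bash
python3 -m inch '{"dp":[[0.006,-0.038,0],[0.006,-0.038,0],[0.006,-0.038,0],[0.006,-0.038,0],[0.006,-0.038,0],[0,0,0],[0,0,0]],"twist":[0,0,0,0,0,0,0]}'; python3 - <<'E'
from h import *
print(camera_info("wrist")); a=camera("wrist"); cv2.imwrite("pics/w1.png",a[:,:,::-1])
cv2.imwrite("pics/w1c.png",cv2.resize(a[0:340,190:460,::-1],None,fx=1.76,fy=1.76,interpolation=2))
E
```

```text
t: 1.02
ee_pos: [0.461, 0.03, 0.2278]
orientation: [0.707, 0.707, 0.001, 0.001]
ft_force: [-0.3, 0.0, -0.3]
grip_width: 0.094
finger_force: 0.0
{'fx': 351.38603142724867, 'fy': 351.38603142724867, 'cx': 314.9504054750854, 'cy': 241.45985074840243, 'rvec': array([-2.88611810e+00,  9.77146589e-04, -3.82431226e-03]), 'tvec': array([-0.46187079,  0.00421388,  0.39749759])}
```

View pics/w1c.png

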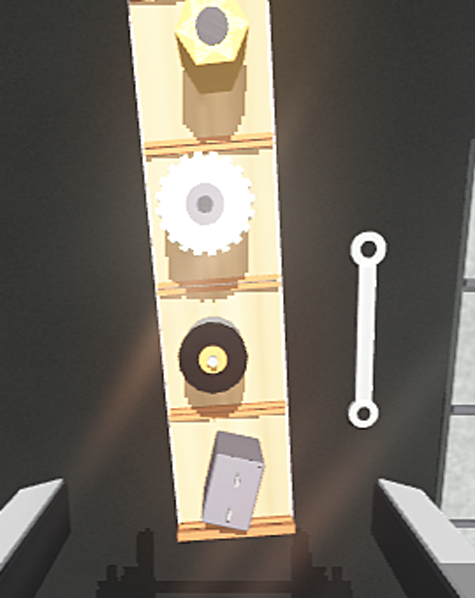

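Crop: capacitor top corners are about (217,454), (265,464), (250,532), (203,520). The motor shaft is at (212,362), the gear hole at (204,204), and the coupling hole at (211,27) with vertices (176,32), (187,66), (238,62), (248,22).

```bash
python3 - <<'E'
from h import *
w=camera_info("wrist")
W=lambda x,y,z:world(w,190+x/1.76,y/1.76,z)
c=np.array([W(*p,.064) for p in((217,454),(265,464),(250,532),(203,520))]);print("cap",c.mean(0).round(4),c.round(4).tolist())
sx=(c[1]-c[0]+c[2]-c[3])/2; sy=(c[0]-c[3]+c[1]-c[2])/2
for s in(sx,sy):print(np.linalg.norm(s),np.degrees(np.arctan2(s[1],s[0])))
print("motor",W(212,362,.076),W(213,357,.066),"gear",W(204,204,.064),"coup",W(211,27,.064))
h=np.array([W(*p,.064) for p in((176,32),(187,66),(238,62),(248,22))]);print(h.round(4).tolist())
for p in h:
    q=p-W(211,27,.064);print(np.linalg.norm(q),np.degrees(np.arctan2(q[1],q[0])))
for a in((145,150,274,138),(158,290,283,280),(169,412,285,404)): print("div",(W(*a[:2],.016)+W(*a[2:],.016))/2)
E
```

```text
cap [ 0.4695 -0.0183] [[0.4604, 0.0043], [0.4865, -0.0015], [0.4788, -0.0416], [0.4525, -0.0343]]
0.027035706864727907 -13.95351759374226
0.040088434994260326 78.78650208811548
motor [0.45796685 0.05637312] [0.45839073 0.05742587] gear [0.45422067 0.13247703] coup [0.4579773  0.20923657]
[[0.4419, 0.2072], [0.4467, 0.1932], [0.4705, 0.1948], [0.4749, 0.2113]]
0.01622019913559937 -172.78560082312023
0.019598368360283405 -124.97655736601145
0.019049521214303457 -49.049735285249845
0.01707510483058182 6.829164695321116
div [0.45635961 0.1679251 ]
div [0.46239854 0.09214361]
div [0.46636079 0.01871328]
```

```bash
python3 -m inch '{"dp":[[0.0356,-0.0005,0],[0.0356,-0.0005,0],[0.0356,-0.0005,0],[0.0356,-0.0005,0],[0.0356,-0.0005,0],[0,0,0.02],[0,0,0.02],[0,0,0.02],[0,0,0.02],[0,0,0.02],[0,0,0],[0,0,0]],"twist":[0,0,0,0,0,8.3,8.3,8.4,0,0,0,0]}' 1 25; python3 - <<'E'
from h import *
w=camera_info("wrist"); s=camera_info("scene")
cv2.imwrite("pics/w2.png",cv2.hconcat([cv2.resize(camera("wrist")[:,:,::-1],(400,300)),camera("scene")[120:420,240:640,::-1]]))
E
```

```text
t: 2.58
ee_pos: [0.4585, 0.2082, 0.1278]
orientation: [0.844, 0.537, 0.0, 0.0]
ft_force: [0.2, -0.6, 0.2]
grip_width: 0.0939
finger_force: 0.0
```

View pics/w2.png

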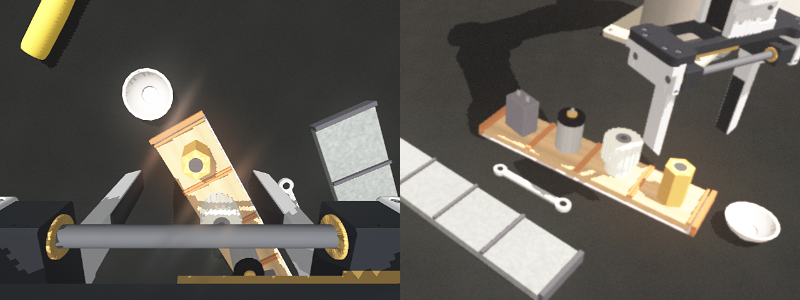

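```bash
python3 - <<'E'
from h import *
w=camera_info("wrist")
print(world(w,314,264,.064),pix(w,(.4585,.208,.064)))
a=cv2.cvtColor(camera("wrist"),cv2.COLOR_RGB2BGR)[200:340,240:400]
cv2.imwrite("pics/c2.png",cv2.resize(a,None,fx=4,fy=4,interpolation=2))
E
```

```text
[0.45824671 0.20978154] [315.4852722 266.1637317]
```

View pics/c2.png

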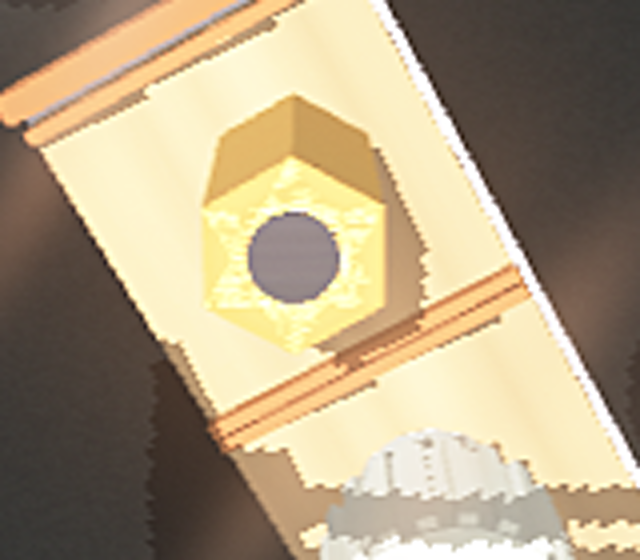

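The hex flats line up with the jaws, and its centre, about (313,264), falls within 2 mm of the prediction.

```bash
python3 -m inch '{"dp":[[0.001,0,0.022],[0,0,0.022],[0,0,0.02],[0,0,0.015],[0,0,0.008],[0,0,0],[0,0,0]],"twist":[0,0,0,0,0,0,0]}'; python3 -m inch '{"dp":[[0,0,0],[0,0,0],[0,0,0],[0,0,0],[0,0,0],[0,0,0],[0,0,0],[0,0,0]],"twist":[0,0,0,0,0,0,0,0]}' -1 25
```

```text
t: 3.6
ee_pos: [0.4584, 0.2091, 0.041]
orientation: [0.843, 0.537, 0.001, 0.0]
ft_force: [-0.1, 0.0, 0.6]
grip_width: 0.0941
finger_force: 0.0
t: 4.6
ee_pos: [0.4579, 0.209, 0.0405]
orientation: [0.843, 0.537, -0.0, -0.0]
ft_force: [-0.3, -0.9, 0.9]
grip_width: 0.0299
finger_force: 25.0
```

```bash
python3 -m inch '{"dp":[[0,0,-0.01],[0,0,-0.02],[0,0,-0.025],[0,0,-0.03],[0,0,-0.025],[0,0,0],[0,0,0]],"twist":[0,0,0,0,-8.3,-8.3,-8.4]}'; python3 -m inch '{"dp":[[-0.02,0.012,0],[-0.034,0.02,0],[-0.036,0.022,0],[-0.036,0.022,0],[-0.036,0.022,0],[-0.036,0.022,0],[-0.036,0.022,0],[-0.036,0.022,0],[-0.026,0.014,0],[-0.01,0.006,0],[0,0,0],[0,0,0]],"twist":[0,0,0,0,0,0,0,0,0,0,0,0]}'
```

```text
t: 5.48
ee_pos: [0.458, 0.2089, 0.1515]
orientation: [0.705, 0.709, 0.001, 0.0]
ft_force: [-0.5, -0.5, -1.4]
grip_width: 0.0299
finger_force: 25.0
t: 6.98
ee_pos: [0.6413, -0.0949, 0.1505]
orientation: [0.706, 0.708, 0.0, -0.001]
ft_force: [0.3, -0.0, -1.6]
grip_width: 0.0298
finger_force: 25.0
```

```bash
python3 -m inch '{"dp":[[-0.002,0,0.02],[0,0,0.025],[0,0,0.025],[0,0,0.02],[0,0,0.01],[0,0,0.005],[0,0,0.003],[0,0,0],[0,0,0]],"twist":[0,0,0,0,0,0,0,0,0]}'
```

```text
t: 8.1
ee_pos: [0.6423, -0.0992, 0.043]
orientation: [0.707, 0.707, 0.0, 0.0]
ft_force: [-0.7, 0.4, -1.9]
grip_width: 0.03
finger_force: 25.0
```

```bash
python3 -m inch '{"dp":[[0.002,-0.001,0.001],[0,0,0.001],[0,0,0],[0,0,0]],"twist":[0,0,0,0]}'
```

```text
t: 8.6
ee_pos: [0.641, -0.0969, 0.0406]
orientation: [0.707, 0.707, 0.0, -0.0]
ft_force: [0.7, 0.6, -0.9]
grip_width: 0.0296
finger_force: 25.0
```

```bash
python3 -m inch '{"dp":[[0,0,0.0007],[0,0,0]],"twist":[0,0]}' ; python3 -m inch '{"dp":[[0,0,0],[0,0,0],[0,0,0],[0,0,0],[0,0,0],[0,0,-0.015],[0,0,-0.025],[0,0,-0.035],[0,0,-0.035]],"twist":[0,0,0,0,0,0,0,0,0]}' 1; python3 -m inch '{"dp":[[0.02,-0.016,0],[0.03,-0.025,0],[0.03,-0.025,0],[0.03,-0.025,0],[0.03,-0.025,0],[0.03,-0.025,0],[0.03,-0.025,0],[0.02,-0.016,0],[0.008,-0.005,0],[0,0,0],[0,0,0]],"twist":[0,0,0,0,0,0,0,0,0,0,0]}'; python3 - <<'E'
from h import *
a=camera("wrist")[:,:,::-1];b=camera("scene")[:,:,::-1]
cv2.imwrite("pics/w3.png",cv2.hconcat([a[150:450,120:520],b[200:500,160:560][:280] if 0 else cv2.resize(b[210:435,180:480],(400,300))]))
E
```

```text
t: 8.85
ee_pos: [0.641, -0.0969, 0.0405]
orientation: [0.707, 0.707, 0.0, 0.0]
ft_force: [-2.0, 1.3, 5.3]
grip_width: 0.03
finger_force: 25.0
t: 9.98
ee_pos: [0.6411, -0.0971, 0.1519]
orientation: [0.707, 0.707, 0.0, 0.0]
ft_force: [1.1, -0.2, -0.7]
grip_width: 0.094
finger_force: 0.0
t: 11.35
ee_pos: [0.4549, 0.1299, 0.15]
orientation: [0.708, 0.706, 0.0, 0.0]
ft_force: [-1.0, 0.2, 0.3]
grip_width: 0.0936
finger_force: 0.0
```

View pics/w3.png

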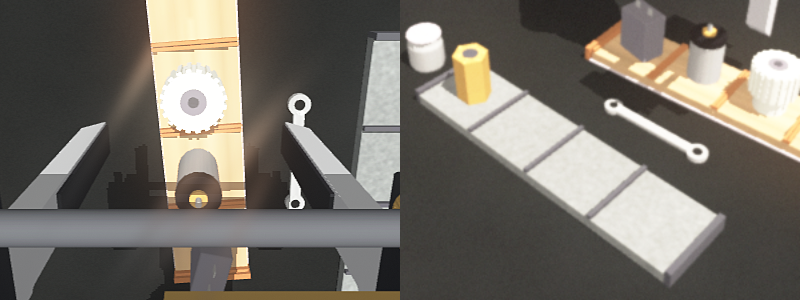

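The coupling stands upright in the right-end bay. The gear hub is at wrist pixel (313,252).

```bash
python3 - <<'E'
from h import *
w=camera_info("wrist");s=camera_info("scene")
print(world(w,313,252,.064), "coupling now",world(s,180+70*.75,210+53*.75,.064))
E
python3 -m inch '{"dp":[[0.002,0,0.025],[0,0,0.025],[0,0,0.022],[0,0,0.018],[0,0,0.01],[0,0,0],[0,0,0]],"twist":[0,0,0,0,0,0,0]}'
```

```text
[0.45363677 0.13300297] coupling now [ 0.64062751 -0.09673141]
t: 12.32
ee_pos: [0.4544, 0.1329, 0.0503]
orientation: [0.707, 0.707, 0.0, 0.0]
ft_force: [0.1, 0.0, -0.6]
grip_width: 0.0941
finger_force: 0.0
```

```bash
python3 -m inch '{"dp":[[0,0,0.001],[0,0,0],[0,0,0],[0,0,0],[0,0,0],[0,0,0]],"twist":[0,0,0,0,0,0]}' -1 20; python3 -m inch '{"dp":[[0,0,-0.01],[0,0,-0.025],[0,0,-0.03],[0,0,-0.03],[-0.01,0.014,0],[-0.026,0.032,0],[-0.03,0.036,0],[-0.03,0.036,0],[-0.03,0.036,0],[-0.02,0.024,0],[-0.008,0.01,0],[0,0,0]],"twist":[0,0,0,0,0,0,0,0,0,0,0,0]}'; python3 -m inch '{"dp":[[0,0,0],[0,0,0]],"twist":[0,0]}'
```

```text
t: 13.08
ee_pos: [0.4539, 0.1329, 0.0488]
orientation: [0.707, 0.707, -0.0, -0.0]
ft_force: [0.0, 0.6, 1.0]
grip_width: 0.0438
finger_force: 20.0
t: 14.58
ee_pos: [0.6415, -0.0216, 0.1428]
orientation: [0.707, 0.707, -0.001, -0.001]
ft_force: [-0.8, 0.7, -1.3]
grip_width: 0.0437
finger_force: 20.0
t: 14.82
ee_pos: [0.6412, -0.0197, 0.1439]
orientation: [0.706, 0.708, -0.0, -0.0]
ft_force: [0.7, -0.4, -1.1]
grip_width: 0.0438
finger_force: 20.0
```

```bash
python3 -m inch '{"dp":[[-0.001,0.001,0.02],[0,0,0.025],[0,0,0.023],[0,0,0.015],[0,0,0.007],[0,0,0.003],[0,0,0],[0,0,0]],"twist":[0,0,0,0,0,0,0,0]}'
```

```text
t: 15.82
ee_pos: [0.6434, -0.0221, 0.0515]
orientation: [0.707, 0.707, 0.0, 0.0]
ft_force: [-1.3, -0.0, -0.4]
grip_width: 0.0435
finger_force: 20.0
```

```bash
python3 -m inch '{"dp":[[0,0,0.001],[0,0,0.001],[0,0,0.0005],[0,0,0],[0,0,0]],"twist":[0,0,0,0,0]}'
```

```text
t: 16.45
ee_pos: [0.6431, -0.0221, 0.0489]
orientation: [0.707, 0.707, 0.0, 0.0]
ft_force: [-1.4, 0.6, 5.6]
grip_width: 0.0438
finger_force: 20.0
```

```bash
python3 -m inch '{"dp":[[0,0,0],[0,0,0],[0,0,0],[0,0,0],[0,0,0],[0,0,-0.015],[0,0,-0.025],[0,0,-0.03],[0,0,-0.03]],"twist":[0,0,0,0,0,0,0,0,0]}' 1; python3 -m inch '{"dp":[[0.01,-0.02,0],[0.014,-0.034,0],[0.014,-0.034,0],[0.014,-0.034,0],[0.014,-0.034,0],[0.01,-0.02,0],[0.003,-0.0085,0],[0,0,0],[0,0,0]],"twist":[0,0,0,0,0,0,0,0,0]}'; python3 - <<'E'
from h import *
a=camera("wrist")[:,:,::-1];b=camera("scene")[:,:,::-1]
cv2.imwrite("pics/w4.png",cv2.hconcat([a[150:450,120:520],cv2.resize(b[210:435,180:480],(400,300))]))
E
```

```text
t: 17.58
ee_pos: [0.6431, -0.022, 0.1503]
orientation: [0.707, 0.707, 0.0, 0.0]
ft_force: [-0.5, 0.3, 0.0]
grip_width: 0.0944
finger_force: 0.0
t: 18.7
ee_pos: [0.4597, 0.0565, 0.1485]
orientation: [0.707, 0.707, 0.001, 0.001]
ft_force: [0.9, -0.9, -0.0]
grip_width: 0.0941
finger_force: 0.0
```

View pics/w4.png

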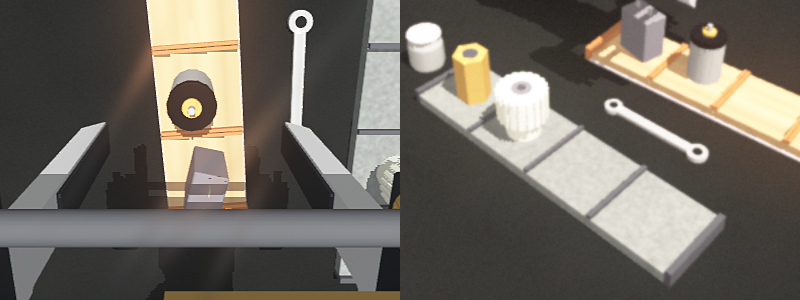

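The gear stands centred in its bay. The motor cap centre is at wrist pixel (311,255).

```bash
python3 - <<'E'
from h import *
w=camera_info("wrist");s=camera_info("scene")
print(world(w,311,255,.066),world(w,311,263,.076), "gear now",world(s,180+522*.75-300,210+88*.75,.064))
E
python3 -m inch '{"dp":[[0.001,-0.001,0.025],[0,0,0.025],[0,0,0.025],[0,0,0.018],[0,0,0.01],[0,0,0.003],[0,0,0],[0,0,0]],"twist":[0,0,0,0,0,0,0,0]}'
```

```text
[0.45694106 0.05840972] [0.45701965 0.05571341] gear now [ 0.64289502 -0.02172227]
t: 19.8
ee_pos: [0.4579, 0.058, 0.0428]
orientation: [0.707, 0.707, 0.0, 0.0]
ft_force: [-0.5, 0.6, -0.2]
grip_width: 0.094
finger_force: 0.0
```

```bash
python3 -m inch '{"dp":[[0,0,0.001],[0,0,0],[0,0,0],[0,0,0],[0,0,0],[0,0,0],[0,0,0]],"twist":[0,0,0,0,0,0,0]}' -1 25; python3 -m inch '{"dp":[[0,0,-0.01],[0,0,-0.025],[0,0,-0.03],[0,0,-0.03],[0,0.014,0],[-0.001,0.032,0],[-0.001,0.036,0],[-0.001,0.036,0],[0,0.034,0],[0,0.024,0],[0,0.01,0],[0,0,0]],"twist":[0,0,0,0,0,0,0,0,0,0,0,0]}'; python3 -m inch '{"dp":[[0,0,0],[0,0,0],[0,0,0]],"twist":[0,0,0]}'
```

```text
t: 20.68
ee_pos: [0.4574, 0.058, 0.0413]
orientation: [0.707, 0.707, 0.0, -0.0]
ft_force: [-0.2, -0.0, 0.1]
grip_width: 0.0363
finger_force: 25.0
t: 22.18
ee_pos: [0.643, 0.0548, 0.1351]
orientation: [0.707, 0.707, -0.001, -0.001]
ft_force: [-0.4, 0.0, -1.9]
grip_width: 0.0359
finger_force: 25.0
t: 22.55
ee_pos: [0.6431, 0.055, 0.1365]
orientation: [0.707, 0.707, 0.0, -0.0]
ft_force: [0.3, 0.4, -1.8]
grip_width: 0.0363
finger_force: 25.0
```

```bash
python3 -m inch '{"dp":[[0,0,0.02],[0,0,0.025],[0,0,0.023],[0,0,0.015],[0,0,0.007],[0,0,0.003],[0,0,0],[0,0,0]],"twist":[0,0,0,0,0,0,0,0]}';python3 -m inch '{"dp":[[0,0,0.001],[0,0,0.0005],[0,0,0],[0,0,0]],"twist":[0,0,0,0]}'
```

```text
t: 23.55
ee_pos: [0.6439, 0.055, 0.044]
orientation: [0.707, 0.707, 0.0, 0.0]
ft_force: [0.3, 0.0, -1.4]
grip_width: 0.0361
finger_force: 25.0
t: 24.05
ee_pos: [0.6434, 0.0549, 0.0418]
orientation: [0.707, 0.707, 0.0, -0.0]
ft_force: [-0.2, 0.3, -1.9]
grip_width: 0.0364
finger_force: 25.0
```

```bash
python3 -m inch '{"dp":[[0,0,0.0005],[0,0,0.0005],[0,0,0],[0,0,0]],"twist":[0,0,0,0]}'
```

```text
t: 24.55
ee_pos: [0.6435, 0.055, 0.0413]
orientation: [0.707, 0.707, 0.0, 0.0]
ft_force: [-2.1, -0.2, 6.7]
grip_width: 0.0361
finger_force: 25.0
```

```bash
python3 -m inch '{"dp":[[0,0,0],[0,0,0],[0,0,0],[0,0,0],[0,0,0],[0,0,-0.015],[0,0,-0.025],[0,0,-0.03],[0,0,-0.03]],"twist":[0,0,0,0,0,0,0,0,0]}' 1; python3 -m inch '{"dp":[[-0.01,-0.018,0],[-0.014,-0.032,0],[-0.014,-0.032,0],[-0.014,-0.032,0],[-0.012,-0.032,0],[-0.007,-0.02,0],[-0.0025,-0.008,0],[0,0,0],[0,0,0],[0,0,0]],"twist":[0,0,0,0,0,0,0,6.2,6.2,0]}'; python3 - <<'E'
from h import *
a=camera("wrist")[:,:,::-1];b=camera("scene")[:,:,::-1]
cv2.imwrite("pics/w5.png",cv2.hconcat([cv2.resize(a[200:350,215:415],(400,300)),cv2.resize(b[210:435,180:480],(400,300))]))
E
```

```text
t: 25.68
ee_pos: [0.6437, 0.0549, 0.1428]
orientation: [0.707, 0.707, 0.0, 0.0]
ft_force: [-0.2, 0.1, 0.0]
grip_width: 0.0941
finger_force: 0.0
t: 26.92
ee_pos: [0.4705, -0.0182, 0.1413]
orientation: [0.779, 0.627, 0.001, 0.001]
ft_force: [-0.4, 1.2, 0.2]
grip_width: 0.0939
finger_force: 0.0
```

View pics/w5.png

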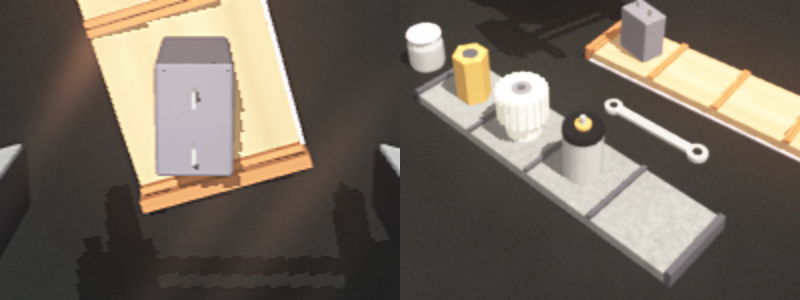

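The motor stands centred. The capacitor is square to the jaws, with its top centre at about (312.5,259.5).

```bash
python3 - <<'E'
from h import *
w=camera_info("wrist");print(world(w,312.5,259.5,.064))
E
python3 -m inch '{"dp":[[0,-0.001,0.025],[0,0,0.025],[0,0,0.025],[0,0,0.015],[0,0,0.007],[0,0,0.002],[0,0,0],[0,0,0]],"twist":[0,0,0,0,0,0,0,0]}'
```

```text
[ 0.46862601 -0.01764341]
t: 28.02
ee_pos: [0.4689, -0.0184, 0.0423]
orientation: [0.779, 0.627, 0.0, 0.0]
ft_force: [0.1, -0.1, -0.0]
grip_width: 0.094
finger_force: 0.0
```

```bash
python3 -m inch '{"dp":[[0,0,0.001],[0,0,0],[0,0,0],[0,0,0],[0,0,0],[0,0,0],[0,0,0]],"twist":[0,0,0,0,0,0,0]}' -1 18; python3 -m inch '{"dp":[[0,0,-0.01],[0,0,-0.025],[0,0,-0.03],[0,0,-0.03],[0,0,0],[0.01,0.012,0],[0.026,0.031,0],[0.032,0.037,0],[0.032,0.037,0],[0.028,0.033,0],[0.015,0.018,0],[0.006,0.007,0]],"twist":[0,0,0,-6.2,-6.2,0,0,0,0,0,0,0]}'; python3 -m inch '{"dp":[[0,0,0],[0,0,0],[0,0,0]],"twist":[0,0,0]}'
```

```text
t: 28.9
ee_pos: [0.4684, -0.0183, 0.0407]
orientation: [0.779, 0.627, -0.0, -0.0]
ft_force: [0.8, -0.2, 1.1]
grip_width: 0.0281
finger_force: 18.0
t: 30.4
ee_pos: [0.644, 0.133, 0.135]
orientation: [0.707, 0.707, 0.0, -0.0]
ft_force: [0.1, 0.2, -0.3]
grip_width: 0.0278
finger_force: 18.0
t: 30.78
ee_pos: [0.643, 0.1297, 0.136]
orientation: [0.708, 0.707, -0.0, 0.0]
ft_force: [0.1, 0.5, -0.5]
grip_width: 0.0277
finger_force: 18.0
```

```bash
python3 -m inch '{"dp":[[0,0.0005,0.02],[0,0,0.025],[0,0,0.023],[0,0,0.015],[0,0,0.007],[0,0,0.003],[0,0,0],[0,0,0]],"twist":[0,0,0,0,0,0,0,0]}';python3 -m inch '{"dp":[[0,0,0.001],[0,0,0.0005],[0,0,0.0005],[0,0,0],[0,0,0]],"twist":[0,0,0,0,0]}'
```

```text
t: 31.78
ee_pos: [0.6445, 0.1308, 0.0435]
orientation: [0.707, 0.707, 0.001, 0.0]
ft_force: [0.5, 1.1, -0.4]
grip_width: 0.0279
finger_force: 18.0
t: 32.4
ee_pos: [0.644, 0.1307, 0.0408]
orientation: [0.707, 0.707, 0.0, 0.0]
ft_force: [-0.1, -0.4, 0.6]
grip_width: 0.0281
finger_force: 18.0
```

```bash
python3 -m inch '{"dp":[[0,0,0.0005],[0,0,0],[0,0,0]],"twist":[0,0,0]}'; python3 -m inch '{"dp":[[0,0,0],[0,0,0],[0,0,0],[0,0,0],[0,0,0],[0,0,-0.015],[0,0,-0.025],[0,0,-0.03],[0,0,-0.04],[0,0,-0.05],[0,0,0],[0,0,0]],"twist":[0,0,0,0,0,0,0,0,0,0,0,0]}' 1; python3 - <<'E'
from h import *
b=camera("scene")[:,:,::-1]
cv2.imwrite("pics/w6.png",b)
E
```

```text
t: 32.78
ee_pos: [0.644, 0.1307, 0.0408]
orientation: [0.707, 0.707, 0.0, 0.0]
ft_force: [-1.0, -1.3, 5.6]
grip_width: 0.0278
finger_force: 18.0
t: 34.28
ee_pos: [0.6436, 0.1305, 0.2006]
orientation: [0.707, 0.707, 0.0, 0.0]
ft_force: [-0.1, -0.1, -0.4]
grip_width: 0.0941
finger_force: 0.0
```

View pics/w6.png

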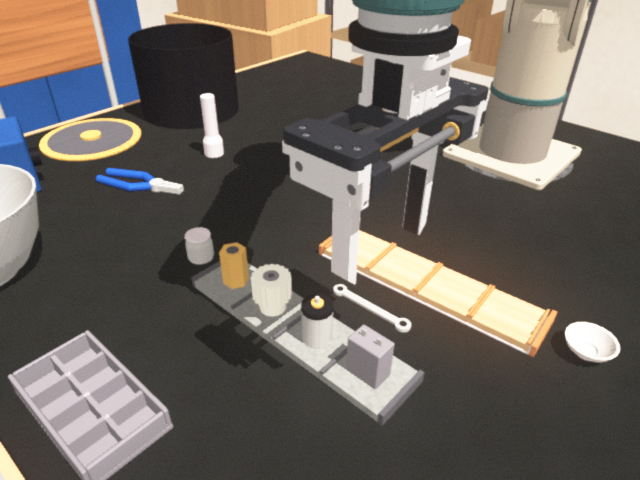

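All four parts stand upright in reverse order in the grey rack, at about (235,265), (271,290), (318,322) and (370,357). The wrench, cylinder and bowl have not moved.

```bash
python3 -c "from rig import ctrl;print(ctrl.sign_off())"
```

```text
the job is handed in; nothing more can be done
None
```

All four parts now stand upright in the grey rack in reverse order (left to right: capacitor, motor, gear, coupling), the other things on the bench are untouched, and the job was handed in at about 34 s.

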